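Heater to zero, then probe the warming box through its lid slot

TASK

Turn the warming box's heater dial back until its pointer stands at the zero mark. Then take the probe thermometer off its rest by its white head, slant it so that the metal probe goes through the narrow slot in the lid, and finish still holding it there, at rest, with the probe tip inside the box at least 30 mm below the lid and the thermometer touching no part of the box. Leave the two amber bottles where they stand.

Things in the scene. Friction and masses are not known exactly. Their poses are not given: they have to be found in the camera images.
- dial (a joint): angle of the heater dial in rad: 0 = pointer at the red zero mark; grows clockwise seen from above. There is no stop at zero (it turns from -0.5 to 2.6) and it stays where it is left (friction about 0.06 N m).
- dial_grip (a point): on the dial's vertical axis at grip height, 28 mm above the lid. Black bar handle 42 x 14 mm, its top 8 mm above this point; a collar of 22 mm radius begins 16 mm below it and the lid-mounted white scale plate (radius 38 mm) 24 mm below it. x runs along the bar from the centre to the white pointer end; z is up. At zero the pointer looks along slot's +x, at the red tick.
- slot (a point): centre of the probe slot in the box's steel lid, on the lid's upper surface, 130 mm above the counter. The slot is 80 mm long along this point's x (x points roughly away from the robot) and 28 mm wide along y, with flat black trim round it; the lid is 4 mm thick; z is up. The dial's axis is at x = -115 mm, y = 0.
- warmer: the warming box, fixed: white, clear front window, 260 mm along x, 160 mm along y, 130 mm tall; origin under its centre, axes as slot, which is 35 mm along +x from the centre. Hollow: measured from slot the inside reaches from -159 to +89 mm in x, -74 to +74 mm in y and down to -116 mm in z.
- thermo_head (a point): centre of the white head of the loose probe thermometer (183 mm long in all, about 35 g). The head is 66 mm along y, 22 mm along x, 16 mm along z (up). The metal probe, 3.6 mm thick and 117 mm long, leaves the head's end in this point's -y direction, 3.5 mm below the head's centre. At the start the head's centre is 32 mm above the counter, lying flat on the rest.
- rest: fixed thermometer rest: steel foot 46 x 84 x 6 mm with a grey rib 14 mm wide (x), 62 mm long (y), its top 24 mm above the counter; origin under its centre, below the head
- probe_tip (a point): end point of the thermometer's metal probe, 150 mm from the head's centre along the head's -y axis; same axes as thermo_head
- cleaner_bottles (a point): point on the counter half-way between two fixed, plastic cleaner bottles (blue cap and orange cap), 250 mm tall, about 80 mm wide and 110 mm apart along y, behind the thermometer: lift the thermometer over them or go round
- bottle_a: bystander: closed glass bottle of amber drink with black cap, 77 mm across, 222 mm tall; origin under its centre
- bottle_b: bystander: closed glass bottle of amber drink with black cap, 77 mm across, 222 mm tall; origin under its centre

How it is judged (in metres and radians):
On the way, in this order (a step that is already met when the one before it is completed fails the run):
1. the dial's pointer stands at zero (value of joint dial between -0.12 and 0.12 rad), for 0.3 s.
2. the probe tip is inside the box, through the slot (x of probe_tip in the frame of slot between -0.155 and 0.085 m and y of probe_tip in the frame of slot between -0.07 and 0.07 m and z of probe_tip in the frame of slot between -0.112 and -0.03 m), for 0.2 s.
At the end, for the whole second after the job is handed in: the dial reads zero within 0.12 rad (7 degrees); the probe tip is inside the box 30 to 112 mm below the lid's upper surface; the fingers hold the thermometer, it is at rest (under 20 mm/s) and touches no part of the box (all of step 1 and all of step 2 and contact force between the fingers and thermometer above 0.5 N and contact force between thermometer and warmer below 0.05 N and linear speed of thermometer below 0.02 m/s); the arm keeps its last pose, push and grip.
It fails at once if a bottle was moved by more than 30 mm (distance of bottle_a from where it was at the start of the episode above 0.03 m).
It fails at once if a bottle was moved by more than 30 mm (distance of bottle_b from where it was at the start of the episode above 0.03 m).
It also fails if it takes over 61 s, if anything falls off the work surface, if the arm or the gripper's body presses on something with over 40 N, if the wrist force passes 120 N, or if a joint passes its speed limit or range.

ROBOT

A 7-joint arm with a two-finger parallel gripper is mounted at the origin on a cart in front of the work surface, level with it; the furniture and walls round the work are solid. World frame = base frame: x ahead of the robot, y to its left, z up, the work surface at z = 0. Lengths are in mm, angles in rad, forces in N, time in s.
With the tool pointing down it reaches from about 425 to 1025 mm from the base axis. Payload 9.4 kg.
Tool frame: the origin (TCP) lies at the very end of the fingers, on their centre line; the grasp point (between the pads) lies 19 mm behind it (r.grip_point_offset is the distance from the TCP to the grasp point, in mm); x points along the fingers, y is the direction in which the jaws open and shut, and the axes are right-handed (so a half turn about x gives the same grasp; the last joint's range is limited). The gripper opens to 85 mm and grips with 20 to 120 N. Pads are 22 mm wide; open, the fingers measure 114 mm over their backs; the gripper's body (76 mm by 85 mm) begins 54 mm behind the grasp point. The pads swing forward as they close: fully open they stand 13 mm farther back than shut.
Start: joints at [-1.256, 0.599, -0.003, 1.599, 0.002, 0.943, -0.08], TCP at [276.847, 670.06, 231.275] pointing down, gripper open.
Joint ranges: [-2.57, 2.57], [-0.35, 1.97], [-1.29, 1.29], [0.11, 2.56], [-1.05, 4.19], [0.11, 1.86], [-2.63, 2.63]. Speed limits (rad/s): [2.22, 2.22, 3.01, 3.01, 3.14, 3.14, 3.14].

INTERFACE

Orientations are given as a unit quaternion [x, y, z, w].
In Python, from rig import r gives the robot as it stands. The module is installed in compiled form; this text tells all that it offers.
- The arm moves only by the tool send_rows, never from a script. Its argument "rows" is a list that holds one entry, the list of rows, each a list of 6 numbers: the shift along the tool's x, y, z in cm, then the turn, a rotation vector about the tool's x, y, z in rad. In form: [[[dx, dy, dz, ax, ay, az], ...]]. A call has exactly 10 rows; each row is the pose to reach, as a shift and turn from the pose commanded when the call began, along the tool's axes at that moment; what a row does not reach only later rows make up. A row lasts 1/8 s, in which the tool goes at most 62.5 mm and 10.7 degrees, less where a joint would pass 70% of its speed; a pose out of reach is approached as far as the arm can. A call with a gripper value outside its range is refused whole. "grip" is the closure, from 0 (fully open) to 1 (shut), set as the call begins (left out, the last holds). The fingers move at their own pace and stop on an object; "squeeze" is the grip in N (left out, the last holds). Time passes only in rows, so rows that repeat a pose let the fingers close, or fill a call up. It gives the time, the measured TCP pose, the force and the opening at its end, in the units of the state.
- r.get_state(): the state, without advancing time (a new reading comes with each control period).
- r.capture(name): name is "side" or "top"; returns a dict with "color" (384x512x3 uint8, red, green, blue), "z_map" (384x512 float32, mm along the optical axis (not along the pixel's ray), 0 where there is no reading), "mtx" (3x3 intrinsics, pixels), "R" (3x3) and "t" (3): a world point X has camera coordinates R X + t. Camera axes: x right, y down, z forward; pixel columns grow to the right and rows downward; lengths in mm; the calibration is good to about 2 mm. A picture is of the moment at which its call begins.
- r.close_job(): hands the job in, once; it reports no verdict.
The state is a dict: "time_s": time; "qpos": joint angles; "qd": joint speeds; "joint_torque": joint torques, N m; "eef_pos": TCP position; "tool_rot": TCP orientation; "ft_force": force on the tool from outside, world axes, zero at the start; "wrist_torque": the same for the moment, N m; "opening": finger opening in mm.
Only numpy, scipy, OpenCV 4.12 (cv2) and the standard library are available. Lean on these libraries where they do the work, as an engineer would, in place of code of your own. Each camera call takes 0.05 s, during which the arm holds its last target.

## Working session

There is one attempt and no reset: what is moved stays moved. The work goes in short steps, Python scripts to look and compute and a tool call to move; the robot and the scene stay as the last step left them, time stands still between calls to the robot, and variables do not carry over. Pictures are saved under pics/ and viewed, and the job is handed in when it is done.

Besides the shell and the picture viewer there is one more tool, called after "Request:" as name(argument=value, ...) on one line, values as JSON. send_rows: Moves the arm, as the interface text tells. Its arguments: {"type":"object","properties":{"rows":{"type":"array","items":{"type":"array","items":{"type":"array","items":{"type":"number"}}}},"grip":{"type":"number"},"squeeze":{"type":"number"}},"required":["rows"]}

```bash
mkdir -p pics; python3 - <<'E'
from rig import r
import cv2,numpy as np,pickle
print(r.get_state())
for n in("side","top"):
    c=r.capture(n); pickle.dump(c,open(n+"0.pkl","wb"))
    cv2.imwrite(f"pics/{n}0.png",cv2.resize(c["color"][:,:,::-1],(768,576)))
    print(n,c["mtx"],c["R"],c["t"])
E
```

```text
{'time_s': 0.0, 'qpos': array([-1.25573093,  0.60012584, -0.0025471 ,  1.60014853,  0.00181007,
        0.94287831, -0.07979311]), 'qd': array([-2.60988201e-04,  5.58334017e-04,  1.79683244e-03, -6.98546091e-06,
       -5.26700602e-04,  5.85411923e-04, -5.39912778e-04]), 'joint_torque': array([-9.00127725e-04, -7.76437211e+01,  1.56439472e+00, -2.58020228e+01,
        1.23078076e-02,  8.84713547e-03, -1.46449304e-05]), 'eef_pos': array([276.65419556, 669.62499143, 230.40971863]), 'tool_rot': array([ 0.13705196,  0.69364427, -0.13814808,  0.69353406]), 'ft_force': array([-0.5774354 , -0.04825368, -0.27273972]), 'wrist_torque': array([-0.03676022, -0.0133085 , -0.02493727]), 'opening': 85.56688693411593}
side [[360.55275415   0.         254.66420956]
 [  0.         360.55275415 186.55692319]
 [  0.           0.           1.        ]] [[ 0.99942374 -0.03288924 -0.00839587]
 [-0.02672025 -0.60974636 -0.79214608]
 [ 0.02093373  0.79191393 -0.61027379]] [-565.9724165     8.61818601 1127.33305925]
top [[350.28605245   0.         260.3963043 ]
 [  0.         350.28605245 193.13592609]
 [  0.           0.           1.        ]] [[ 2.25212394e-02 -9.99746229e-01 -5.20738778e-04]
 [-9.94192088e-01 -2.23412865e-02 -1.05275635e-01]
 [ 1.05237286e-01  2.88865216e-03 -9.94442944e-01]] [-171.61297323  565.72674049 1116.22953622]
```

```bash
ls -la
```

```text
total 2708
drwxr-xr-x  3 agent agent    4096 Dec  7 14:30 .
drwxr-xr-x 23 root  root     4096 Dec  7 14:30 ..
drwxr-xr-x  2 agent agent    4096 Dec  7 14:30 pics
-rw-r--r--  1 agent agent 1376834 Dec  7 14:30 side0.pkl
-rw-r--r--  1 agent agent 1376834 Dec  7 14:30 top0.pkl
```

View pics/side0.png

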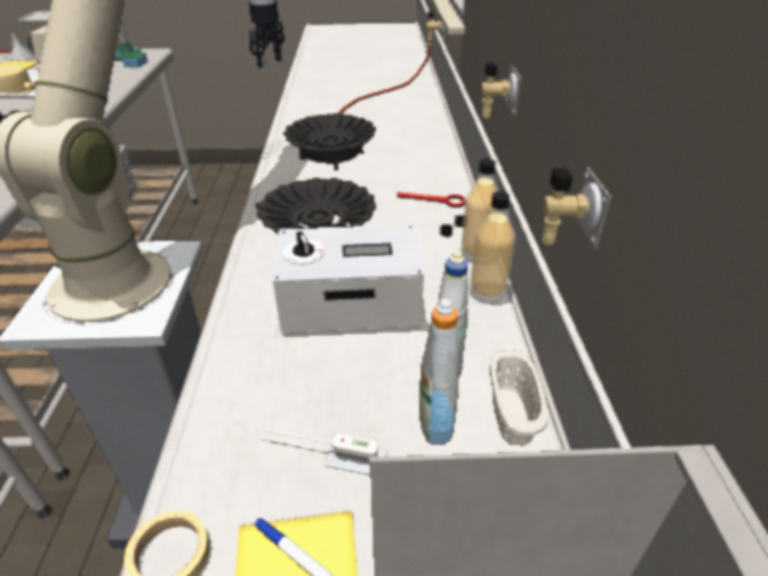

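View pics/top0.png

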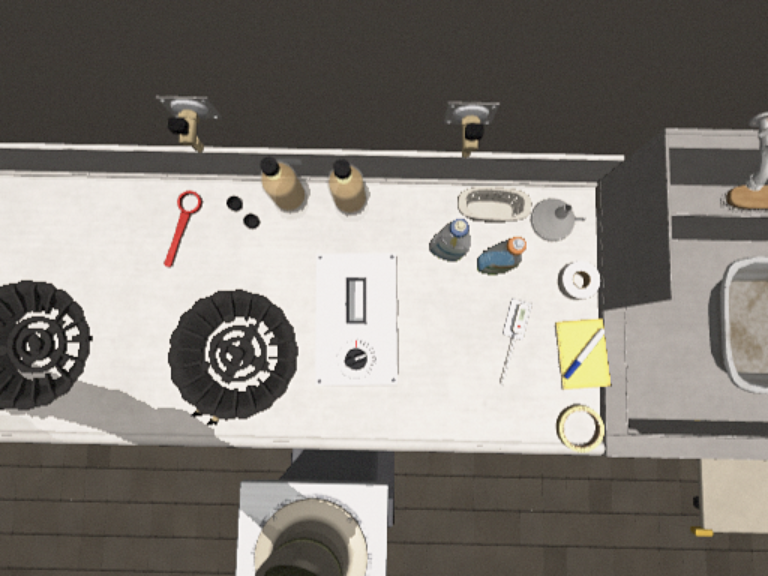

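The side view shows the box at about (350,280), dial (303,247) and thermometer (325,443). The top view shows the slot at (356,300), dial (356,358) and thermometer (514,330), with its probe tip near (502,383). Next I'll zoom in.

```bash
cat > h.py <<'E'
import numpy as np,cv2,pickle
from scipy.spatial.transform import Rotation as Ro
def px2w(c,u,v,z=None):
    d=np.linalg.inv(c["mtx"])@np.array([u,v,1.]); R,t=c["R"],c["t"]
    C=-R.T@t; w=R.T@d
    if z is None:
        zz=c["z_map"][int(round(v)),int(round(u))]; return C+w*zz
    return C+w*(z-C[2])/w[2]
def w2px(c,X):
    p=c["mtx"]@(c["R"]@np.asarray(X,float)+c["t"]); return p[:2]/p[2]
def crop(c,u0,v0,u1,v1,k,name):
    im=cv2.resize(c["color"][v0:v1,u0:u1,::-1],None,fx=k,fy=k,interpolation=cv2.INTER_CUBIC); cv2.imwrite("pics/"+name,im)
E
python3 - <<'E'
from h import *
c=pickle.load(open("top0.pkl","rb"))
crop(c,205,160,270,260,6,"t_box.png")
crop(c,325,190,365,265,8,"t_th.png")
s=pickle.load(open("side0.pkl","rb"))
crop(s,165,275,270,325,7,"s_th.png")
crop(s,180,145,290,225,7,"s_box.png")
for u,v in [(237,200),(237,238),(213,171),(264,171),(213,254),(264,254)]: print(u,v,px2w(c,u,v))
E
```

```text
237 200 [546.4188189  -81.97565294  15.35771503]
237 238 [425.32484323 -95.60525224 165.41625563]
213 171 [622.04383244 -15.65397743 132.75301208]
264 171 [ 6.48109923e+02 -1.69241106e+02 -1.18023721e-01]
213 254 [376.70922281 -24.88392232 134.27319985]
264 254 [ 379.79439244 -173.72923808  130.17866714]
```

View pics/t_box.png

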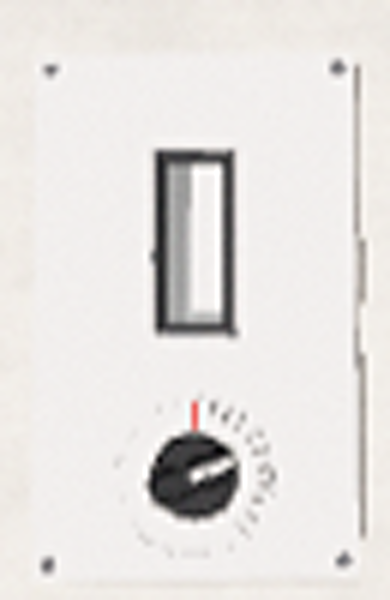

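View pics/t_th.png

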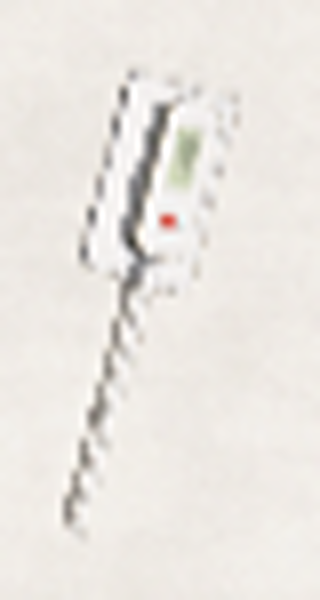

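View pics/s_th.png

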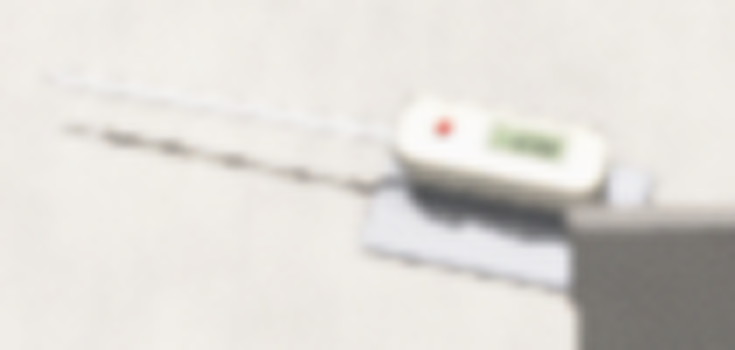

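View pics/s_box.png

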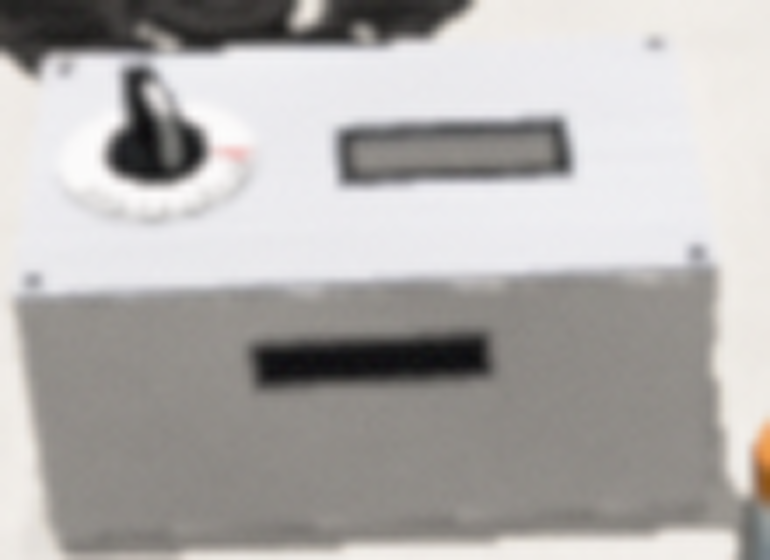

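```bash
python3 - <<'E'
from h import *
c=pickle.load(open("top0.pkl","rb"));s=pickle.load(open("side0.pkl","rb"))
def T(x,y,z,o=(205,160),k=6,cc=c): return px2w(cc,o[0]+(x+.5)/k-.5,o[1]+(y+.5)/k-.5,z)
def S(x,y,z,o=(180,145),k=7): return T(x,y,z,o,k,s)
np.set_printoptions(precision=1,suppress=True)
print("top screws",[T(*p,130) for p in[(51,70),(338,68),(47,566),(345,560)]])
print("top slot",[T(*p,130) for p in[(155,150),(234,151),(233,333),(157,333),(195,242)]])
print("side slot",[S(*p,130) for p in[(338,128),(566,118),(572,174),(343,184)]])
print("side screws",[S(*p,130) for p in[(66,67),(655,43),(32,281),(697,255)]])
print("red tick top",T(195,400,134),T(195,430,134),"side",S(222,152,134),S(246,155,134))
print("pointer top",[T(*p,166) for p in[(190,478),(235,461),(195,476)]])
print("pointer side",[S(*p,166) for p in[(150,85),(172,160),(130,70)]])
def th(x,y,z): return T(x,y,z,(325,190),8)
def ts(x,y,z): return T(x,y,z,(165,275),7,s)
print("th top dot/disp",th(168,220,40),th(187,157,40))
print("corners", [th(*p,40) for p in [(165,95),(238,95),(200,280),(135,255)]])
print("th side dot disp",ts(443,128,40),ts(528,140,40))
print("side head ends",ts(400,135,36),ts(605,160,36),"probe",ts(392,134,28.5),ts(45,78,28.5))
for p in [(443,128),(528,140),(420,120),(570,140)]:
    print(px2w(s,165+p[0]/7,275+p[1]/7))
E
```

```text
top screws [array([621.7, -15.5, 130. ]), array([ 626. , -159.2,  130. ]), array([376.6, -22.6, 130. ]), array([ 382.8, -168. ,  130. ])]
top slot [array([582.6, -68.9, 130. ]), array([ 582.9, -108.3,  130. ]), array([ 492.3, -110.3,  130. ]), array([491.5, -72.7, 130. ]), array([537. , -90.2, 130. ])]
side slot [array([490.4, -68. , 130. ]), array([581.4, -64.9, 130. ]), array([ 581.9, -104.1,  130. ]), array([ 493.4, -106.8,  130. ])]
side screws [array([376.9, -17.7, 130. ]), array([621. , -10.3, 130. ]), array([ 380.7, -163.7,  130. ]), array([ 625.7, -158.5,  130. ])]
red tick top [458.9 -92.8 134. ] [444.3 -93.2 134. ] side [446.  -88.7 134. ] [455.5 -91.2 134. ]
pointer top [array([421.8, -93.6, 166. ]), array([ 430.2, -114.7,  166. ]), array([422.8, -96. , 166. ])]
pointer side [array([421.2, -89.1, 166. ]), array([ 433.5, -140.1,  166. ]), array([412.5, -78.1, 166. ])]
th top dot/disp [ 497.1 -434.7   40. ] [ 522.6 -442.4   40. ]
corners [array([ 547.5, -433.6,   40. ]), array([ 548.2, -463.1,   40. ]), array([ 473.3, -447.5,   40. ]), array([ 482.8, -421.4,   40. ])]
th side dot disp [ 495.1 -432.3   40. ] [ 521.  -437.6   40. ]
side head ends [ 481.6 -431.4   36. ] [ 544.2 -442.8   36. ] probe [ 478.5 -425.5   28.5] [ 367.5 -400.2   28.5]
[ 496.1 -434.6   41.6]
[ 522.  -440.    41.7]
[ 489. -431.   41.]
[ 534.7 -438.7   39.3]
```

```bash
cat >> h.py <<'E'
def down(yaw): # tool x down, jaw y at world angle yaw
    x=np.array([0,0,-1.]);y=np.array([np.cos(yaw),np.sin(yaw),0]);return Ro.from_matrix(np.c_[x,y,np.cross(x,y)])
def delta(p0,R0,p,R):
    """p0,R0 commanded pose; returns cm and rotvec in tool axes"""
    return np.round(R0.inv().apply(np.asarray(p)-p0)/10,2), np.round((R0.inv()*R).as_rotvec(),3)
E
python3 - <<'E'
from h import *
from rig import r
np.set_printoptions(precision=3,suppress=True)
c=pickle.load(open("top0.pkl","rb"));s=pickle.load(open("side0.pkl","rb"))
st=r.get_state();R0=Ro.from_quat(st['tool_rot']);print(R0.as_matrix())
for n,p in dict(A=(275,190),B=(345,190),blue=(450,240),blu2=(458,228),or1=(498,260),or2=(516,243)).items(): print(n,px2w(c,p[0]/1.5,p[1]/1.5))
for n,p in dict(A=(485,205),B=(495,250),blue=(455,290),orange=(437,400)).items(): print(n,px2w(s,p[0]/1.5,p[1]/1.5))
p0=st['eef_pos']
for y in(.37,.37-np.pi): print(y,delta(p0,R0,[422,-91.4,260],down(y)))
E
```

```text
[[-0.     0.382  0.924]
 [-0.001  0.924 -0.382]
 [-1.    -0.001  0.   ]]
A [750.106  74.609 153.56 ]
B [750.126 -65.266 163.862]
blue [ 649.158 -269.377  192.319]
blu2 [ 659.927 -277.37   247.573]
or1 [ 617.863 -365.96   163.149]
or2 [ 634.333 -380.049  251.066]
A [775.674  38.459 144.758]
B [770.261 -98.934 129.713]
blue [ 663.604 -300.008  200.892]
orange [ 628.705 -422.188  106.815]
0.37 (array([ -2.85, -64.8 ,  42.48]), array([0.809, 0.001, 0.001]))
-2.771592653589793 (array([ -2.85, -64.8 ,  42.48]), array([-2.332, -0.002,  0.001]))
```

Request:
send_rows(rows=[[[-0.3,-4,4.3,0.08,0,0],[-0.6,-8,8.6,0.16,0,0],[-0.9,-12,12.9,0.24,0,0],[-1.2,-16,17.2,0.32,0,0],[-1.5,-20.4,21.7,0.4,0,0],[-1.8,-24.5,26.1,0.48,0,0],[-2.1,-28.5,30.5,0.56,0,0],[-2.4,-34.3,32.5,0.64,0,0],[-2.7,-40.2,34.5,0.72,0,0],[-2.85,-46,36.4,0.809,0,0]]], grip=0, squeeze=60)

```text
time_s: 1.35
eef_pos: [437.3, 103.9, 259.9]
tool_rot: [0.4, 0.583, -0.4, 0.583]
ft_force: [1.4, -0.0, -0.6]
opening: 85.3
```

```bash
python3 - <<'E'
from h import *
from rig import r
st=r.get_state();R0=Ro.from_quat(st['tool_rot']);p0=st['eef_pos'];print(p0,st['qpos'])
for z in(260,200,145): print(delta(p0,R0,[422,-91.4,z],down(.37)))
E
```

```text
[437.25056231 103.88988826 259.86480301] [-0.58896227  0.23351522  0.28282261  2.18455914 -0.09643329  0.73456653
  0.12529326]
(array([-1.000e-02, -8.430e+00,  1.768e+01]), array([-0.003,  0.   , -0.   ]))
(array([ 5.99, -8.43, 17.68]), array([-0.003,  0.   , -0.   ]))
(array([11.49, -8.43, 17.68]), array([-0.003,  0.   , -0.   ]))
```

Request:
send_rows(rows=[[[0,-1.7,3.5,0,0,0],[0,-3.6,7.5,0,0,0],[0,-5.8,12.2,0,0,0],[0,-7.6,15.9,0,0,0],[0,-8.5,17.8,0,0,0],[2,-8.45,17.7,0,0,0],[5,-8.45,17.7,0,0,0],[7,-8.45,17.7,0,0,0],[7,-8.45,17.7,0,0,0],[7,-8.45,17.7,0,0,0]]])

```text
time_s: 2.6
eef_pos: [423.1, -89.8, 190.3]
tool_rot: [0.4, 0.583, -0.399, 0.584]
ft_force: [0.6, -0.2, 0.3]
opening: 85.1
```

```bash
python3 - <<'E'
from h import *
from rig import r
c=r.capture("side");pickle.dump(c,open("side1.pkl","wb"));crop(c,170,110,290,200,6,"s1.png")
c=r.capture("top");crop(c,190,160,290,270,5,"t1.png")
st=r.get_state();R0=Ro.from_quat(st['tool_rot']);p0=st['eef_pos'];print(p0,st['qpos'])
for z in(145,): print(delta(p0,R0,[422,-91.4,z],down(.37)))
E
```

```text
[423.29626868 -89.67299327 190.57236094] [-0.16897039  0.33143126  0.32215563  2.30170774 -0.204891    0.53214821
  0.68395134]
(array([ 4.56, -0.19,  0.11]), array([ 0.   ,  0.   , -0.001]))
```

View pics/s1.png

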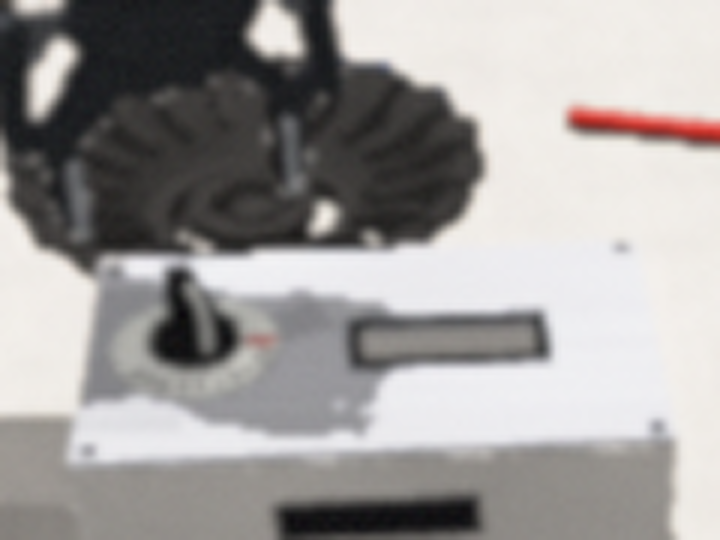

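View pics/t1.png

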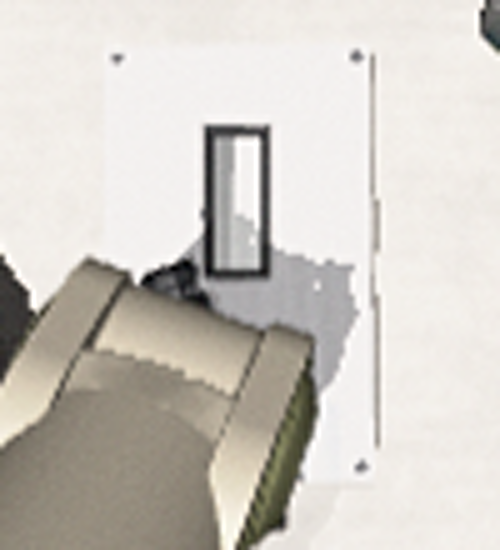

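Request:
send_rows(rows=[[[1.5,-0.1,0.05,0,0,0],[3,-0.1,0.1,0,0,0],[4,-0.1,0.1,0,0,0],[4.5,-0.1,0.1,0,0,0],[4.5,-0.1,0.1,0,0,0],[4.5,-0.1,0.1,0,0,0],[4.5,-0.1,0.1,0,0,0],[4.5,-0.1,0.1,0,0,0],[4.5,-0.1,0.1,0,0,0],[4.5,-0.1,0.1,0,0,0]]])

```text
time_s: 3.95
eef_pos: [422.3, -90.9, 144.8]
tool_rot: [0.399, 0.583, -0.399, 0.583]
ft_force: [-0.7, 1.1, 0.9]
opening: 85.4
```

Request:
send_rows(rows=[[[0,0,0,0,0,0],[0,0,0,0,0,0],[0,0,0,0,0,0],[0,0,0,0,0,0],[0,0,0,0,0,0],[0,0,0,0,0,0],[0,0,0,0,0,0],[0,0,0,0,0,0],[0,0,0,0,0,0],[0,0,0,0,0,0]]], grip=1, squeeze=30)

```text
time_s: 5.2
eef_pos: [420.9, -91.2, 144.8]
tool_rot: [0.399, 0.584, -0.4, 0.583]
ft_force: [-4.7, -2.3, 7.1]
opening: 13.0
```

```bash
python3 - <<'E'
from h import *
from rig import r
c=r.capture("side");crop(c,170,110,290,200,6,"s2.png")
st=r.get_state();R0=Ro.from_quat(st['tool_rot']);print(st['eef_pos'],st['qpos'],st['ft_force'],st['wrist_torque'],R0.as_matrix())
E
```

```text
[420.9081245  -91.2183515  144.84347357] [-0.11025268  0.41610448  0.26070819  2.34651428 -0.26641818  0.40645645
  0.74449148] [-5.58438888 -1.35563263  7.08236376] [-0.43790301  0.95812745  0.07120446] [[-2.02336583e-03  9.32476285e-01  3.61225530e-01]
 [ 1.61473802e-04  3.61226569e-01 -9.32478064e-01]
 [-9.99997940e-01 -1.82841579e-03 -8.81463988e-04]]
```

View pics/s2.png

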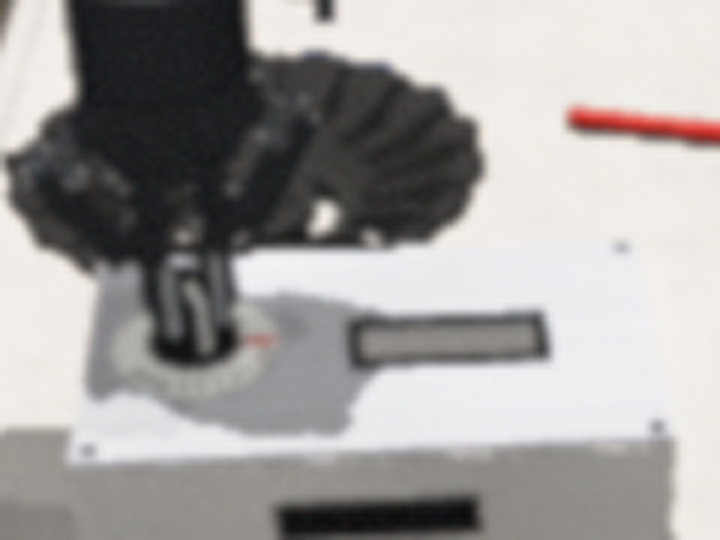

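Request:
send_rows(rows=[[[0,0,0,-0.1,0,0],[0,0,0,-0.24,0,0],[0,0,0,-0.4,0,0],[0,0,0,-0.56,0,0],[0,0,0,-0.72,0,0],[0,0,0,-0.88,0,0],[0,0,0,-1.04,0,0],[0,0,0,-1.17,0,0],[0,0,0,-1.23,0,0],[0,0,0,-1.23,0,0]]])

```text
time_s: 6.5
eef_pos: [420.1, -92.2, 144.8]
tool_rot: [-0.01, 0.708, 0.01, 0.706]
ft_force: [-5.0, -5.5, 8.4]
opening: 13.8
```

```bash
python3 - <<'E'
from h import *
from rig import r
c=r.capture("side");crop(c,170,110,290,200,6,"s3.png")
st=r.get_state();R0=Ro.from_quat(st['tool_rot']);m=R0.as_matrix();print(st['eef_pos'],st['qpos'],st['ft_force'],st['wrist_torque'],np.arctan2(m[1,1],m[0,1]),st['opening'])
E
```

```text
[420.10579296 -92.20102566 144.82269035] [ 0.1559737   0.40482478 -0.09756577  2.33094094  0.09902635  0.41282756
  1.57398969] [-6.09023632 -5.37926589  8.03068445] [-1.11980033  1.24127713  0.03346961] 1.598631924142425 13.187692598254358
```

View pics/s3.png

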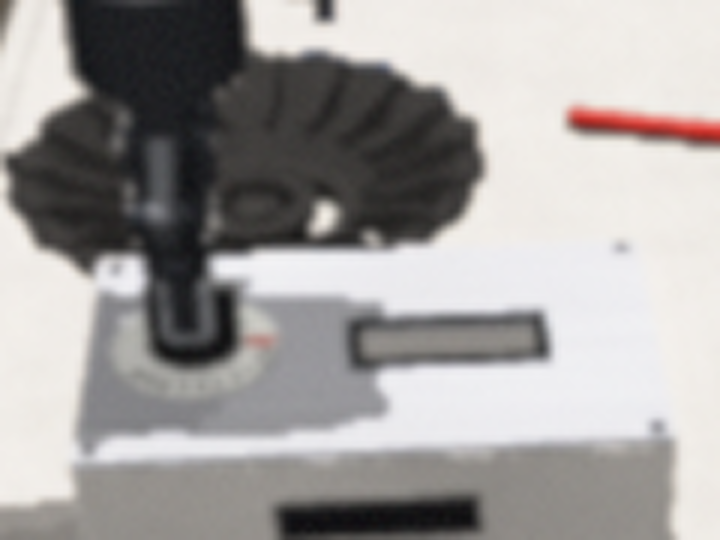

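Request:
send_rows(rows=[[[0,0,0,0,0,0],[0,0,0,0,0,0],[0,0,0,0,0,0],[0,0,0,0,0,0],[0,0,0,0,0,0],[-1,0,0,0,0,0],[-4,0,0,0,0,0],[-8,0,0,0,0,0],[-13,0,0,0,0,0],[-18,0,0,0,0,0]]], grip=0)

```text
time_s: 7.8
eef_pos: [421.8, -90.8, 327.2]
tool_rot: [-0.01, 0.707, 0.01, 0.707]
ft_force: [2.0, -0.7, -0.6]
opening: 85.3
```

```bash
python3 - <<'E'
from h import *
from rig import r
c=r.capture("side");crop(c,170,110,290,200,6,"s4.png")
st=r.get_state();R0=Ro.from_quat(st['tool_rot']);m=R0.as_matrix();print(st['eef_pos'],st['qpos'],st['ft_force'],np.arctan2(m[1,1],m[0,1]),st['opening'])
y=-.222+np.pi/2
for p in ([470,-250,330],[513,-435.5,330],[513,-435.5,110],[513,-435.5,14]): print(delta(st['eef_pos'],R0,p,down(y)))
E
```

```text
[424.14257712 -91.02814513 332.92015316] [ 0.20014149  0.12035982 -0.13440578  2.0964976   0.02072898  0.91720064
  1.65416563] [2.6047767  0.22159986 5.16388014] 1.5999274266481223 85.68487848181913
(array([  0.35, -16.02,   4.12]), array([0.251, 0.009, 0.   ]))
(array([  0.4 , -34.69,   7.88]), array([0.251, 0.009, 0.   ]))
(array([ 22.4 , -34.66,   7.69]), array([0.251, 0.009, 0.   ]))
(array([ 32.  , -34.65,   7.6 ]), array([0.251, 0.009, 0.   ]))
```

View pics/s4.png

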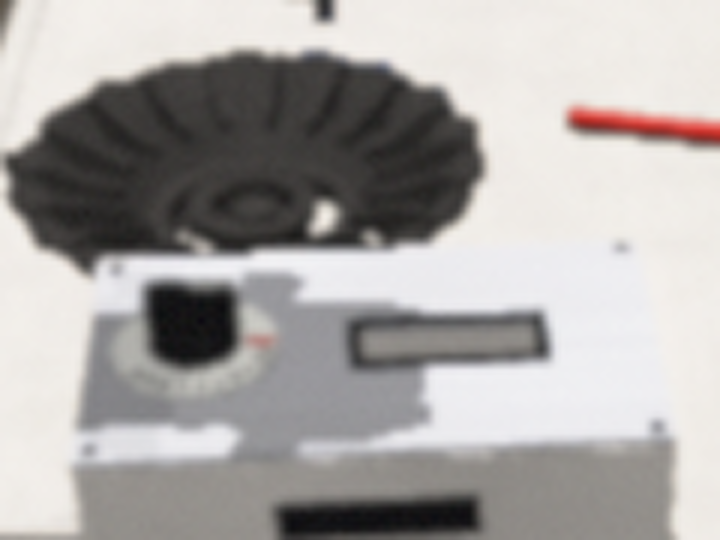

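Request:
send_rows(rows=[[[0,-4,0.9,0.03,0,0],[0,-9,2,0.06,0,0],[0,-15,3.4,0.1,0,0],[0,-21,4.7,0.15,0,0],[1,-27,6.1,0.2,0,0],[4,-32,7.2,0.251,0,0],[9,-34.6,7.7,0.251,0,0],[15,-34.6,7.7,0.251,0,0],[20,-34.6,7.7,0.251,0,0],[20,-34.6,7.7,0.251,0,0]]])

```text
time_s: 9.1
eef_pos: [507.5, -433.0, 121.8]
tool_rot: [0.08, 0.705, -0.077, 0.701]
ft_force: [0.2, 0.8, -0.1]
opening: 85.2
```

```bash
python3 - <<'E'
from h import *
from rig import r
c=r.capture("side");crop(c,150,240,270,330,6,"s5.png")
c=r.capture("top");pickle.dump(c,open("top5.pkl","wb"));crop(c,205,160,270,260,6,"t5.png")
st=r.get_state();R0=Ro.from_quat(st['tool_rot']);m=R0.as_matrix();print(st['eef_pos'],st['qpos'],st['ft_force'],np.arctan2(m[1,1],m[0,1]),st['opening'])
y=-.222+np.pi/2
for p in ([513,-435.5,110],[513,-435.5,14]): print(delta(st['eef_pos'],R0,p,down(y)))
E
```

```text
[ 509.87133389 -434.94909221  126.32980636] [ 0.59151179  0.65071335  0.04701791  1.81984215 -0.0459791   0.67120645
  2.01390183] [ 0.20101137 -0.42286786  1.4298521 ] 1.3489802308801941 85.24452817393403
(array([1.63, 0.02, 0.32]), array([0.   , 0.001, 0.   ]))
(array([11.23,  0.02,  0.31]), array([0.   , 0.001, 0.   ]))
```

View pics/s5.png

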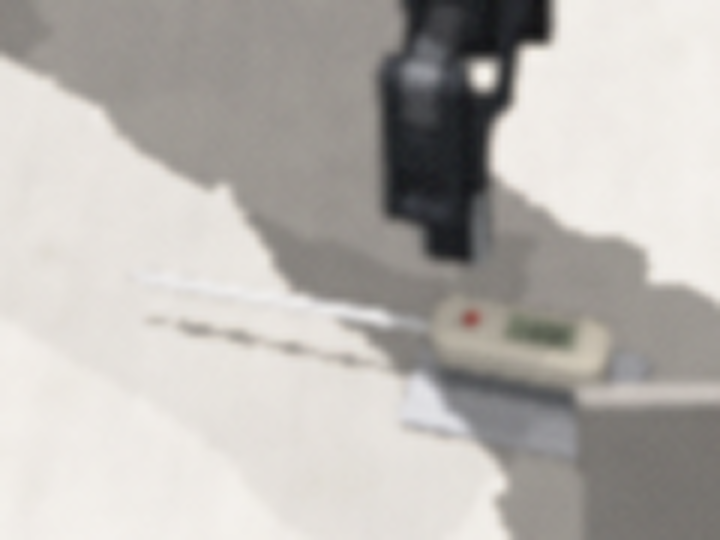

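View pics/t5.png

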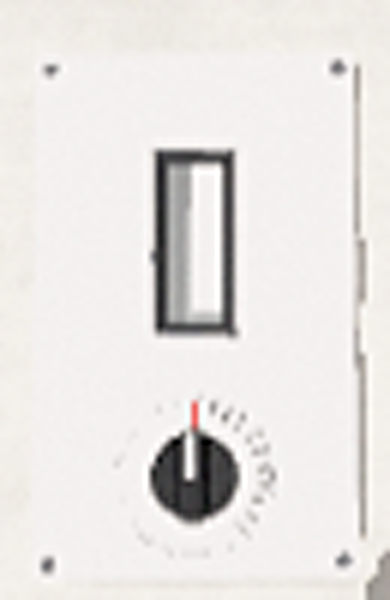

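Request:
send_rows(rows=[[[2,0,0.1,0,0,0],[5,0,0.2,0,0,0],[8,0,0.2,0,0,0],[10,0,0.2,0,0,0],[11,0,0.2,0,0,0],[11,0,0.2,0,0,0],[11,0,0.2,0,0,0],[11,0,0.2,0,0,0],[11,0,0.2,0,0,0],[11,0,0.2,0,0,0]]])

```text
time_s: 10.45
eef_pos: [511.4, -435.0, 15.1]
tool_rot: [0.078, 0.703, -0.078, 0.703]
ft_force: [-0.6, 1.0, 0.6]
opening: 85.6
```

```bash
python3 - <<'E'
from h import *
from rig import r
c=r.capture("side");crop(c,150,240,270,330,6,"s6.png")
st=r.get_state();R0=Ro.from_quat(st['tool_rot']);m=R0.as_matrix();print(st['eef_pos'],st['qpos'],st['ft_force'],np.arctan2(m[1,1],m[0,1]),st['opening'])
y=-.222+np.pi/2
for p in ([513,-435.5,14],): print(delta(st['eef_pos'],R0,p,down(y)))
E
```

```text
[ 511.39527298 -435.05958027   14.9988699 ] [ 0.59974271  0.80169999  0.0326877   1.86165753 -0.05098591  0.47871343
  2.01679688] [-0.63618285 -0.31812951 -0.61379907] 1.3490608316563375 85.39613023458664
(array([ 0.1 , -0.01,  0.17]), array([0., 0., 0.]))
```

View pics/s6.png

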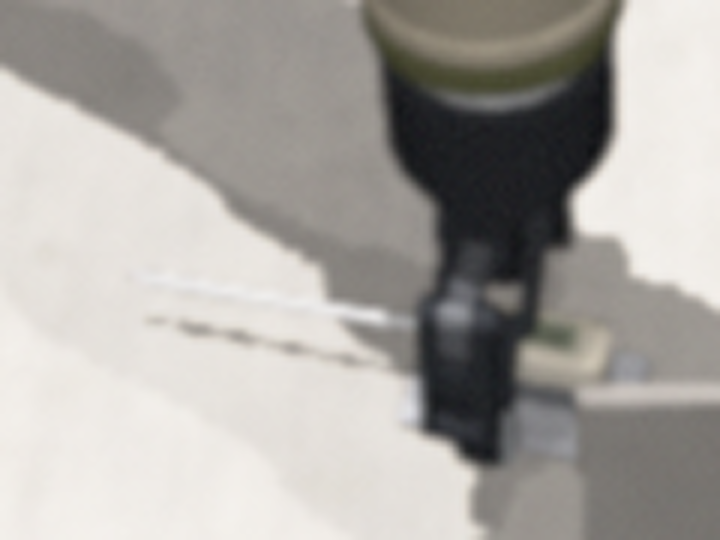

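Fingers straddle the head. Closing gently, then lifting.

Request:
send_rows(rows=[[[0,0,0.2,0,0,0],[0,0,0.2,0,0,0],[0,0,0.2,0,0,0],[0,0,0.2,0,0,0],[0,0,0.2,0,0,0],[0,0,0.2,0,0,0],[0,0,0.2,0,0,0],[0,0,0.2,0,0,0],[0,0,0.2,0,0,0],[0,0,0.2,0,0,0]]], grip=1, squeeze=40)

```text
time_s: 11.75
eef_pos: [513.3, -435.5, 14.9]
tool_rot: [0.078, 0.703, -0.078, 0.703]
ft_force: [-0.4, -0.0, 3.6]
opening: 20.9
```

Request:
send_rows(rows=[[[-0.3,0,0,0,0,0],[-1,0,0,0,0,0],[-3,0,0,0,0,0],[-7,0,0,0,0,0],[-12,0,0,0,0,0],[-17,0,0,0,0,0],[-22,0,0,0,0,0],[-25,0,0,0,0,0],[-25,0,0,0,0,0],[-25,0,0,0,0,0]]])

```text
time_s: 13.0
eef_pos: [512.8, -435.1, 265.0]
tool_rot: [0.078, 0.703, -0.078, 0.703]
ft_force: [0.7, 0.0, -1.1]
opening: 20.8
```

```bash
python3 - <<'E'
from h import *
from rig import r
c=r.capture("side");pickle.dump(c,open("side7.pkl","wb"));crop(c,110,120,310,270,4,"s7.png")
c=r.capture("top");pickle.dump(c,open("top7.pkl","wb"));crop(c,270,140,390,290,4,"t7.png")
st=r.get_state();R0=Ro.from_quat(st['tool_rot']);m=R0.as_matrix();print(st['eef_pos'],st['qpos'],st['ft_force'],np.arctan2(m[1,1],m[0,1]),st['opening'])
E
```

```text
[ 512.73892614 -434.91856946  263.87262522] [ 0.57611814  0.50438127  0.06581781  1.69688665 -0.03936375  0.94341649
  2.00602925] [ 0.00489955 -0.23244023 -0.28052365] 1.3490964299354642 21.061267256073656
```

View pics/s7.png

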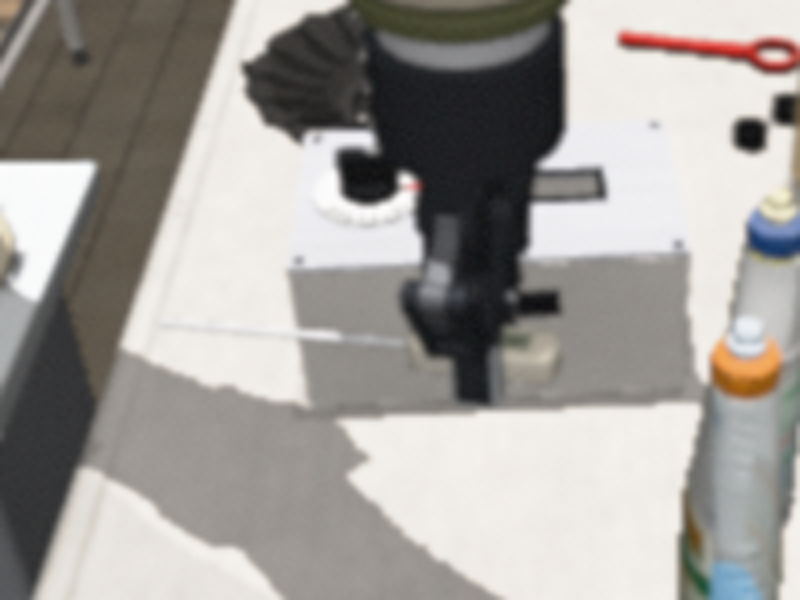

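View pics/t7.png

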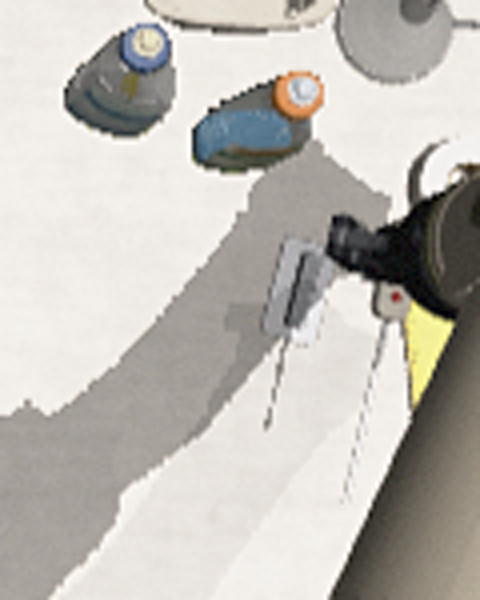

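```bash
cat >> h.py <<'E'
def tri(c,a,s,b):
    P=[x["mtx"]@np.c_[x["R"],x["t"]] for x in(c,s)]
    X=cv2.triangulatePoints(P[0],P[1],np.float64(a).reshape(2,1),np.float64(b).reshape(2,1)).ravel();X=X[:3]/X[3]
    return X,w2px(c,X)-a,w2px(s,X)-b
def cp(x,y,o,k): return (o[0]+(x+.5)/k-.5,o[1]+(y+.5)/k-.5)
E
python3 - <<'E'
from h import *
from rig import r
c=pickle.load(open("top7.pkl","rb"));s=pickle.load(open("side7.pkl","rb"))
st=r.get_state();R0=Ro.from_quat(st['tool_rot'])
for a,b in [((345,502),(163,325)),((386,322),(405,346))]:
    X,e,f=tri(c,cp(*a,(270,140),4),s,cp(*b,(110,120),4));print(X,e,f,"tool",R0.inv().apply(X-st['eef_pos']))
E
```

```text
[ 367.59736713 -403.08100814  276.27802945] [-0.03725864 -0.18528081] [-0.24678036  0.01033849] tool [ -12.16463455   -0.84675632 -148.609896  ]
[ 479.31719381 -428.39559121  281.67201443] [0.03916971 0.35521866] [ 0.48797855 -0.05087811] tool [-17.74483601  -0.97161961 -34.06694063]
```

```bash
cat >> h.py <<'E'
YAW=.027; SLOT=np.array([537,-88.3,130.]); TIP=np.array([-13,-.8,-149.])
def slotw(v): return SLOT+Ro.from_euler('z',YAW).apply(v)
def tilt(th): return Ro.from_euler('z',YAW)*Ro.from_matrix(np.array([[np.sin(th),0,-np.cos(th)],[0,1,0],[np.cos(th),0,np.sin(th)]]).T)
def tcp(tip,th): 
    R=tilt(th);return slotw(tip)-R.apply(TIP),R
E
python3 - <<'E'
from h import *
from rig import r
np.set_printoptions(precision=3,suppress=True)
st=r.get_state();R0=Ro.from_quat(st['tool_rot']);p0=st['eef_pos']
for d in (45,50,60):
    th=np.radians(d)
    for h in(60,30,-50):
        p,R=tcp([h/np.tan(th),0,h],th);print(d,h,p)
print(delta(p0,R0,[500,-100,340],tilt(0)))
p,R=tcp([60/np.tan(np.radians(50)),0,60],np.radians(50)); print(delta(p0,R0,p,R)); print(delta(np.array([500,-100,340]),tilt(0),p,R))
E
```

```text
45 60 [711.466 -82.788 286.167]
45 30 [681.477 -83.598 256.167]
45 -50 [601.506 -85.758 176.167]
50 60 [693.001 -83.287 295.784]
50 30 [667.838 -83.966 265.784]
50 -50 [600.734 -85.778 185.784]
60 60 [657.334 -84.25  312.538]
60 30 [640.02  -84.718 282.538]
60 -50 [593.848 -85.964 202.538]
(array([-7.57, 32.4 , -8.62]), array([-0.249, -0.002, -0.001]))
(array([-3.18, 38.27,  9.85]), array([-0.233, -0.87 ,  0.108]))
(array([ 4.42,  1.15, 19.34]), array([ 0.   , -0.873,  0.   ]))
```

Request:
send_rows(rows=[[[-2,2,-0.5,-0.02,0,0],[-4,5.5,-1.5,-0.04,0,0],[-6,10,-2.7,-0.08,0,0],[-7.5,15,-4,-0.12,0,0],[-7.5,20,-5.3,-0.16,0,0],[-7.5,25,-6.6,-0.2,0,0],[-7.5,29,-7.7,-0.25,0,0],[-7.5,31.5,-8.4,-0.25,0,0],[-7.5,32.4,-8.6,-0.25,0,0],[-7.5,32.4,-8.6,-0.25,0,0]]])

```text
time_s: 14.35
eef_pos: [500.6, -100.2, 340.1]
tool_rot: [-0.01, 0.707, 0.01, 0.707]
ft_force: [-0.3, -0.0, -1.2]
opening: 21.0
```

```bash
python3 - <<'E'
from h import *
from rig import r
st=r.get_state();R0=Ro.from_quat(st['tool_rot']);p0=st['eef_pos'];print(p0,st['qpos'],st['opening'])
th=np.radians(50)
p,R=tcp([60/np.tan(th),0,60],th);print(delta(p0,R0,p,R))
E
```

```text
[ 500.58525456 -100.22120262  340.12445543] [ 0.15672839  0.22254774 -0.08691624  1.94250258  0.02343825  0.97714873
  1.6589721 ] 20.966282628946693
(array([ 4.44,  1.13, 19.28]), array([ 0.002, -0.872, -0.001]))
```

Request:
send_rows(rows=[[[0.3,0.1,1.5,0,-0.06,0],[0.8,0.3,4,0,-0.16,0],[1.4,0.4,6.5,0,-0.28,0],[2,0.5,9,0,-0.4,0],[2.6,0.7,11.5,0,-0.52,0],[3.2,0.8,14,0,-0.64,0],[3.8,1,16.5,0,-0.76,0],[4.4,1.1,19,0,-0.87,0],[4.4,1.1,19.3,0,-0.87,0],[4.4,1.1,19.3,0,-0.87,0]]])

```text
time_s: 15.6
eef_pos: [643.2, -100.3, 276.5]
tool_rot: [-0.025, 0.47, -0.003, 0.882]
ft_force: [0.6, -0.5, -1.0]
opening: 20.7
```

```bash
python3 - <<'E'
from h import *
from rig import r
c=r.capture("side");pickle.dump(c,open("side8.pkl","wb"));crop(c,180,80,380,230,4,"s8.png")
c=r.capture("top");pickle.dump(c,open("top8.pkl","wb"));crop(c,190,90,310,240,4,"t8.png")
st=r.get_state();R0=Ro.from_quat(st['tool_rot']);p0=st['eef_pos'];print(p0,st['qpos'],st['opening'])
th=np.radians(50)
print("tip slot est",Ro.from_euler('z',-YAW).apply(p0+R0.apply(TIP)-SLOT))
for h in(60,30,-50):
    p,R=tcp([h/np.tan(th),0,h],th);print(delta(p0,R0,p,R))
E
```

```text
[ 643.13805144 -100.08084475  276.00616921] [ 0.47246305  0.35074268 -0.51454067  2.15578998  1.1626511   0.19206765
  0.53954287] 20.85495169112806
tip slot est [-25.30955961 -17.78427598  74.06211913]
(array([1.09, 1.49, 5.31]), array([ 0.025, -0.283,  0.039]))
(array([2.18, 1.61, 1.55]), array([ 0.025, -0.283,  0.039]))
(array([ 5.09,  1.92, -8.47]), array([ 0.025, -0.283,  0.039]))
```

View pics/s8.png

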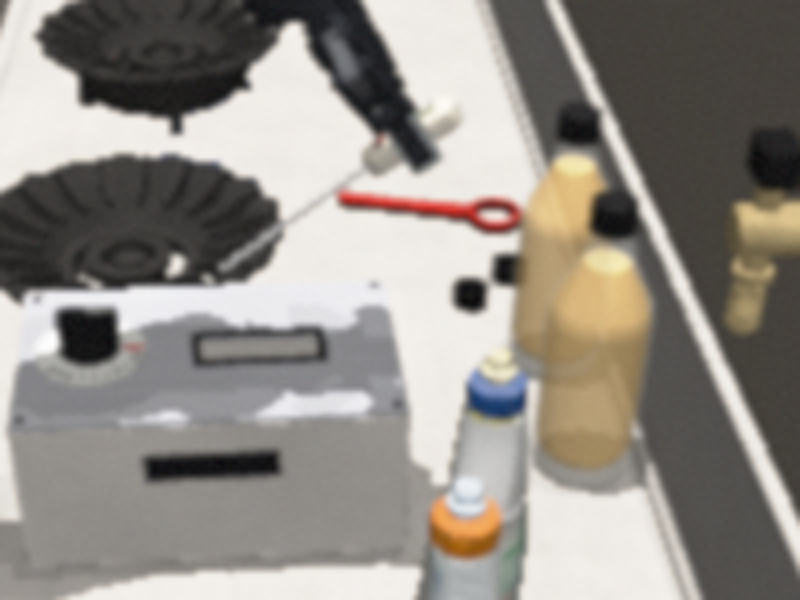

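View pics/t8.png

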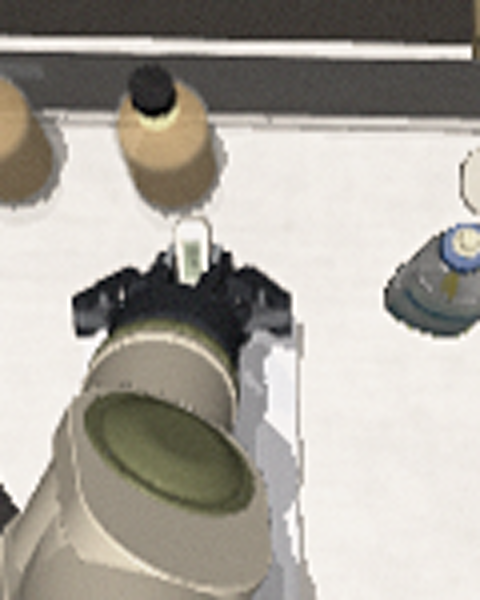

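Request:
send_rows(rows=[[[0,0,0,0,0,0],[0,0,0,0,0,0],[0,0,0,0,0,0],[0,0,0,0,0,0],[0,0,0,0,0,0],[0,0,0,0,0,0],[0,0,0,0,0,0],[0,0,0,0,0,0],[0,0,0,0,0,0],[0,0,0,0,0,0]]])

```text
time_s: 16.95
eef_pos: [642.9, -97.9, 276.8]
tool_rot: [-0.025, 0.471, -0.001, 0.882]
ft_force: [-0.6, 0.4, 0.2]
opening: 20.9
```

```bash
cat > st.py <<'E'
from h import *
from rig import r
np.set_printoptions(precision=3,suppress=True)
st=r.get_state();R0=Ro.from_quat(st['tool_rot']);p0=st['eef_pos'];print(st['time_s'],p0,st['qpos'],st['opening'],st['ft_force'])
m=R0.as_matrix();print("tilt",np.degrees(np.arctan2(np.hypot(m[0,0],m[1,0]),-m[2,0])),"-z dir in slot",Ro.from_euler('z',-YAW).apply(-m[:,2]))
print("tip slot est",Ro.from_euler('z',-YAW).apply(p0+R0.apply(TIP)-SLOT))
for th in(50,55,60):
  t=np.radians(th)
  for h in(60,30,-50):
    p,R=tcp([h/np.tan(t),0,h],t);print(th,h,*delta(p0,R0,p,R))
E
python3 st.py
```

```text
16.95 [642.905 -97.946 276.766] [ 0.469  0.349 -0.514  2.156  1.157  0.191  0.543] 20.92039572897713 [-0.604  0.423  0.23 ]
tilt 33.89790858541804 -z dir in slot [-0.831 -0.02  -0.556]
tip slot est [-25.445 -15.785  74.755]
50 60 [1.18 1.27 5.28] [ 0.026 -0.283  0.037]
50 30 [2.27 1.39 1.52] [ 0.026 -0.283  0.037]
50 -50 [ 5.17  1.71 -8.51] [ 0.026 -0.283  0.037]
55 60 [-0.55  1.22  4.28] [ 0.027 -0.37   0.036]
55 30 [0.77 1.34 0.86] [ 0.027 -0.37   0.036]
55 -50 [ 4.29  1.67 -8.24] [ 0.027 -0.37   0.036]
60 60 [-2.2   1.18  3.24] [ 0.029 -0.457  0.035]
60 30 [-0.67  1.3   0.14] [ 0.029 -0.457  0.035]
60 -50 [ 3.4   1.63 -8.15] [ 0.029 -0.457  0.035]
```

Request:
send_rows(rows=[[[0,0.1,0.5,0,-0.05,0],[-0.3,0.3,0.8,0,-0.1,0],[-0.6,0.4,1.2,0,-0.16,0],[-0.9,0.6,1.6,0,-0.22,0],[-1.2,0.8,2,0.01,-0.28,0.01],[-1.5,1,2.4,0.02,-0.34,0.02],[-1.9,1.1,2.8,0.02,-0.4,0.03],[-2.2,1.2,3.2,0.03,-0.457,0.035],[-2.2,1.2,3.2,0.03,-0.457,0.035],[-2.2,1.2,3.2,0.03,-0.457,0.035]]])

```text
time_s: 18.2
eef_pos: [657.2, -84.1, 312.3]
tool_rot: [-0.003, 0.259, 0.013, 0.966]
ft_force: [-0.2, 1.1, 0.4]
opening: 20.9
```

```bash
python3 st.py
```

```text
18.2 [657.163 -84.098 312.313] [ 0.894  0.568 -1.128  2.381  2.599  0.736 -0.756] 20.8911646537403 [-0.17   1.06   0.375]
tilt 59.94118646715718 -z dir in slot [-0.501  0.001 -0.866]
tip slot est [34.348  0.309 59.862]
50 60 [ 3.93 -0.02  0.37] [-0.001  0.174 -0.   ]
50 30 [ 3.25 -0.02 -3.49] [-0.001  0.174 -0.   ]
50 -50 [  1.45  -0.03 -13.78] [-0.001  0.174 -0.   ]
55 60 [ 1.94 -0.02  0.23] [-0.001  0.086 -0.   ]
55 30 [ 1.62 -0.02 -3.42] [-0.001  0.086 -0.   ]
55 -50 [  0.78  -0.03 -13.15] [-0.001  0.086 -0.   ]
60 60 [ 0.   -0.02  0.03] [-0.001 -0.001 -0.   ]
60 30 [ 0.01 -0.02 -3.44] [-0.001 -0.001 -0.   ]
60 -50 [  0.02  -0.03 -12.67] [-0.001 -0.001 -0.   ]
```

```bash
python3 - <<'E'
from h import *
from rig import r
c=r.capture("side");pickle.dump(c,open("side9.pkl","wb"));cv2.imwrite("pics/s9f.png",c["color"][:,:,::-1]);crop(c,180,80,330,200,5,"s9.png")
c=r.capture("top");pickle.dump(c,open("top9.pkl","wb"));crop(c,150,90,350,240,4,"t9.png")
E
```

```text
(no output)
```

View pics/s9.png

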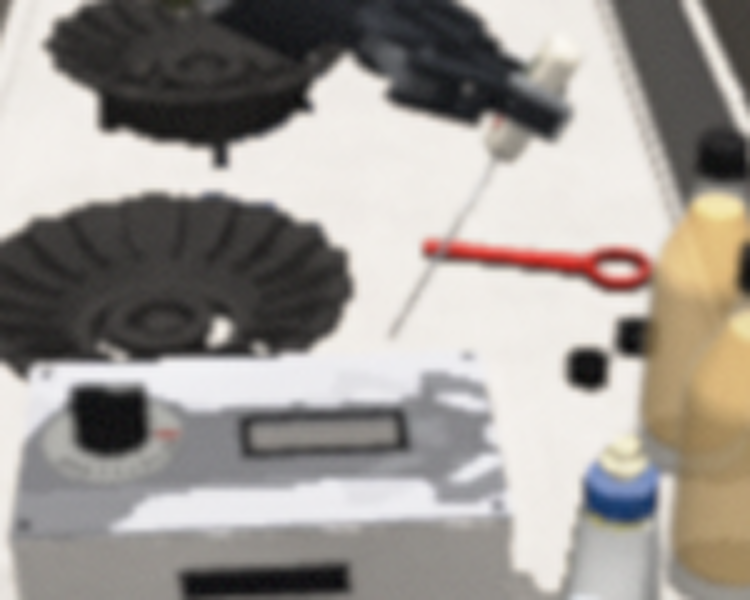

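View pics/t9.png

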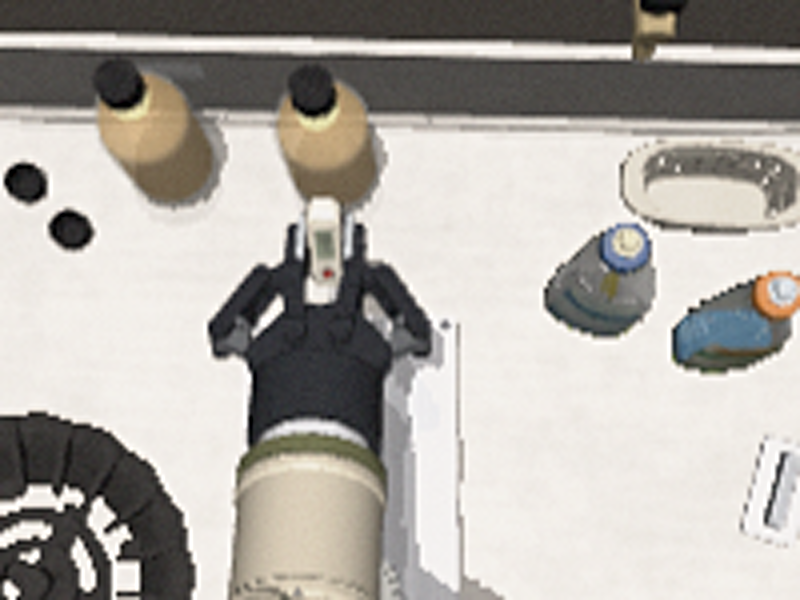

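View pics/s9f.png

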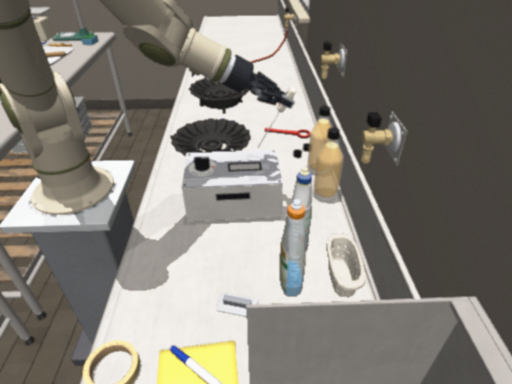

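```bash
python3 - <<'E'
from h import *
from rig import r
s=pickle.load(open("side9.pkl","rb"))
st=r.get_state();R0=Ro.from_quat(st['tool_rot']);p0=st['eef_pos']
t=p0+R0.apply(TIP);print(t,w2px(s,t),cp(392,336,(180,80),5), w2px(s,t+[0,5,0]),w2px(s,t+[5,0,0]))
# observed tip: solve x,z keeping y
z=R0.as_matrix()[:,2]
u=cp(392,336,(180,80),5); d=np.linalg.inv(s["mtx"])@np.array([*u,1]);C=-s["R"].T@s["t"];w=s["R"].T@d
X=C+w*(t[1]-C[1])/w[1];print("obs at same y",X)
E
```

```text
[571.54622411 -86.95861483 190.20227693] [257.12273027 147.15319924] (258.0, 146.8) [257.05070177 146.16896767] [259.01014482 147.10705188]
obs at same y [573.87289779 -86.95861483 191.2239849 ]
```

Request:
send_rows(rows=[[[0,0,-0.5,0,0,0],[0,0,-1.5,0,0,0],[0,0,-2.5,0,0,0],[0,0,-3.5,0,0,0],[0,0,-4.5,0,0,0],[0,0,-5.2,0,0,0],[0,0,-5.5,0,0,0],[0,0,-5.5,0,0,0],[0,0,-5.5,0,0,0],[0,0,-5.5,0,0,0]]])

```text
time_s: 19.55
eef_pos: [629.6, -84.8, 265.0]
tool_rot: [-0.003, 0.259, 0.013, 0.966]
ft_force: [0.5, -1.0, 0.2]
opening: 21.0
```

```bash
python3 st.py; python3 - <<'E'
from h import *
from rig import r
c=r.capture("side");pickle.dump(c,open("side10.pkl","wb"));crop(c,180,100,310,200,6,"s10.png")
E
```

```text
19.55 [629.634 -84.767 265.035] [ 0.858  0.669 -1.114  2.482  2.658  0.916 -0.781] 20.95407494660839 [ 0.502 -0.963  0.242]
tilt 60.030456242037786 -z dir in slot [-0.5    0.001 -0.866]
tip slot est [ 7.002  0.369 12.451]
50 60 [ 3.95 -0.02  5.83] [-0.001  0.175 -0.   ]
50 30 [ 3.27 -0.02  1.97] [-0.001  0.175 -0.   ]
50 -50 [ 1.45 -0.03 -8.31] [-0.001  0.175 -0.   ]
55 60 [ 1.96 -0.02  5.7 ] [-0.001  0.088  0.   ]
55 30 [ 1.64 -0.02  2.05] [-0.001  0.088  0.   ]
55 -50 [ 0.78 -0.03 -7.68] [-0.001  0.088  0.   ]
60 60 [ 0.03 -0.02  5.5 ] [-0.001  0.001  0.   ]
60 30 [ 0.03 -0.02  2.03] [-0.001  0.001  0.   ]
60 -50 [ 0.02 -0.03 -7.2 ] [-0.001  0.001  0.   ]
```

View pics/s10.png

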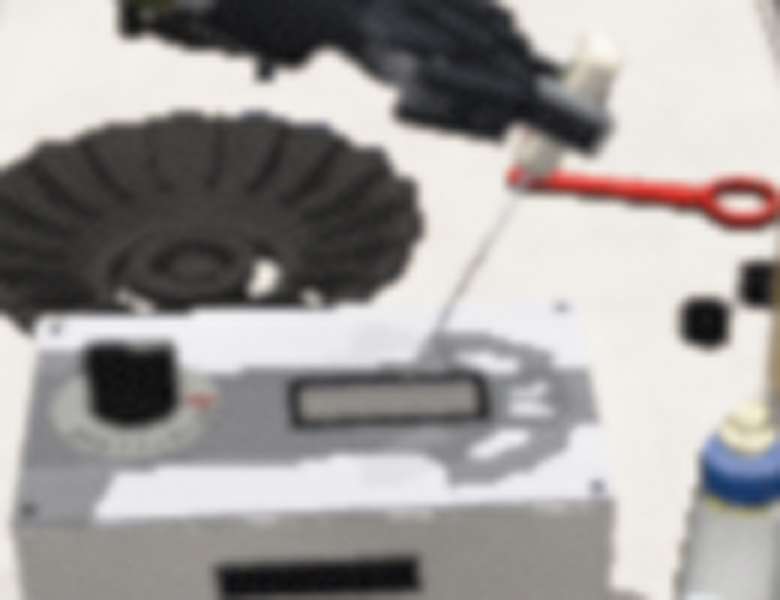

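```bash
python3 - <<'E'
from h import *
from rig import r
s=pickle.load(open("side10.pkl","rb"))
f=lambda X:((w2px(s,X)-[180,100]+.5)*6-.5).round(1)
st=r.get_state();R0=Ro.from_quat(st['tool_rot']);p0=st['eef_pos']
print("tip pred",f(p0+R0.apply(TIP)),"mid",f(p0+R0.apply(TIP+[0,0,60])),"junction",f(p0+R0.apply(TIP+[0,0,116])))
print("slot c",f(SLOT),[f(slotw(v)) for v in([45,19,0],[45,-19,0],[-45,-19,0],[-45,19,0])])
crop(s,225,120,275,180,12,"s10b.png")
E
```

```text
tip pred [405.1 378.2] mid [470.6 277.1] junction [535.7 176.8]
slot c [390.4 401.9] [array([485.6, 374.8]), array([491.7, 421.6]), array([292. , 429.8]), array([291.8, 382.7])]
```

View pics/s10b.png

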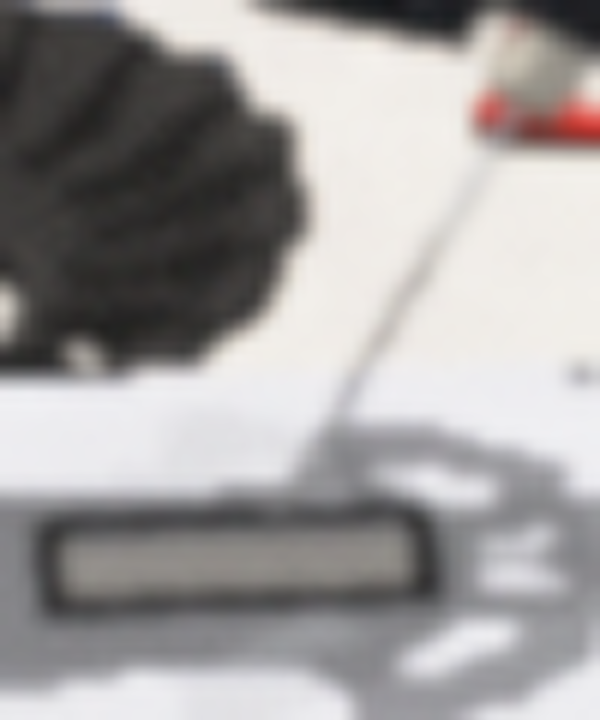

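Request:
send_rows(rows=[[[0,0,-0.3,0,0,0],[0,0,-0.8,0,0,0],[0,0,-1.3,0,0,0],[0,0,-1.8,0,0,0],[0,0,-2.3,0,0,0],[0,0,-2.8,0,0,0],[0,0,-3.2,0,0,0],[0,0,-3.2,0,0,0],[0,0,-3.2,0,0,0],[0,0,-3.2,0,0,0]]])

```text
time_s: 20.85
eef_pos: [613.6, -85.1, 237.2]
tool_rot: [-0.003, 0.259, 0.013, 0.966]
ft_force: [0.9, 0.5, -0.3]
opening: 20.9
```

```bash
python3 st.py; python3 - <<'E'
from h import *
from rig import r
c=r.capture("side");pickle.dump(c,open("side11.pkl","wb"));crop(c,225,120,275,180,12,"s11.png")
E
```

```text
20.85 [613.6   -85.125 237.194] [ 0.831  0.739 -1.1    2.539  2.687  1.029 -0.786] 20.89380730319475 [ 0.887  0.484 -0.267]
tilt 60.02051832959035 -z dir in slot [-0.5    0.001 -0.866]
tip slot est [ -9.057   0.458 -15.375]
50 60 [ 3.95 -0.02  9.04] [-0.001  0.175 -0.   ]
50 30 [ 3.27 -0.03  5.19] [-0.001  0.175 -0.   ]
50 -50 [ 1.45 -0.04 -5.1 ] [-0.001  0.175 -0.   ]
55 60 [ 1.96 -0.02  8.91] [-0.001  0.088 -0.   ]
55 30 [ 1.64 -0.03  5.26] [-0.001  0.088 -0.   ]
55 -50 [ 0.78 -0.04 -4.47] [-0.001  0.088 -0.   ]
60 60 [ 0.02 -0.02  8.71] [-0.001  0.    -0.   ]
60 30 [ 0.02 -0.03  5.25] [-0.001  0.    -0.   ]
60 -50 [ 0.02 -0.03 -3.99] [-0.001  0.    -0.   ]
```

View pics/s11.png

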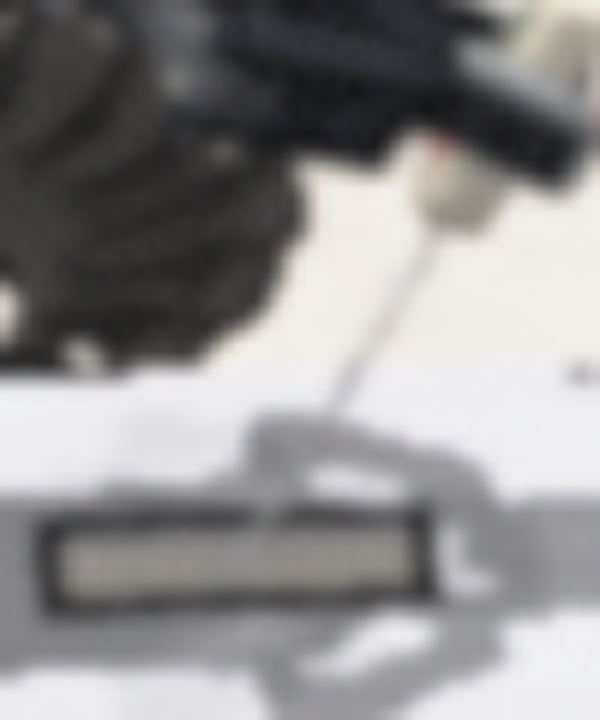

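```bash
python3 - <<'E'
from h import *
from rig import r
st=r.get_state();R0=Ro.from_quat(st['tool_rot']);p0=st['eef_pos']
for th,x,h in((50,12,-44),(52,12,-44)):
    t=np.radians(th);p,R=tcp([x+h/np.tan(t),1,h],t);print(th,p,*delta(p0,R0,p,R))
E
```

```text
50 [617.73549899 -84.31895537 191.7843831 ] [ 2.63  0.07 -3.72] [-0.001  0.175 -0.   ]
52 [616.52352511 -84.35168662 195.41000311] [ 2.34  0.07 -3.47] [-0.001  0.14  -0.   ]
```

Request:
send_rows(rows=[[[0.4,0,-0.2,0,0.03,0],[0.9,0,-0.6,0,0.06,0],[1.3,0,-1.1,0,0.09,0],[1.7,0.05,-1.7,0,0.12,0],[2.1,0.05,-2.3,0,0.15,0],[2.4,0.05,-2.9,0,0.175,0],[2.6,0.05,-3.4,0,0.175,0],[2.6,0.05,-3.7,0,0.175,0],[2.6,0.05,-3.7,0,0.175,0],[2.6,0.05,-3.7,0,0.175,0]]])

```text
time_s: 22.15
eef_pos: [617.4, -84.4, 191.8]
tool_rot: [-0.004, 0.342, 0.013, 0.939]
ft_force: [0.3, -0.4, -0.5]
opening: 21.1
```

```bash
python3 st.py; python3 - <<'E'
from h import *
from rig import r
c=r.capture("side");pickle.dump(c,open("side12.pkl","wb"));crop(c,180,100,310,200,6,"s12.png")
c=r.capture("top");pickle.dump(c,open("top12.pkl","wb"));crop(c,190,100,310,250,4,"t12.png")
E
```

```text
22.15 [617.367 -84.418 191.825] [ 0.782  0.718 -1.024  2.462  2.55   0.834 -0.709] 21.102634566136224 [ 0.258 -0.379 -0.453]
tilt 49.964505534322335 -z dir in slot [-0.643  0.001 -0.766]
tip slot est [-25.357   1.076 -43.894]
50 60 [-0.9  -0.08 12.83] [-0.001 -0.001 -0.001]
50 30 [-0.89 -0.08  8.91] [-0.001 -0.001 -0.001]
50 -50 [-0.89 -0.09 -1.53] [-0.001 -0.001 -0.001]
55 60 [-2.84 -0.08 12.34] [-0.001 -0.088 -0.001]
55 30 [-2.52 -0.08  8.7 ] [-0.001 -0.088 -0.001]
55 -50 [-1.66 -0.09 -1.03] [-0.001 -0.088 -0.001]
60 60 [-4.71 -0.07 11.81] [-0.001 -0.175 -0.   ]
60 30 [-4.1  -0.08  8.4 ] [-0.001 -0.175 -0.   ]
60 -50 [-2.49 -0.09 -0.69] [-0.001 -0.175 -0.   ]
```

View pics/s12.png

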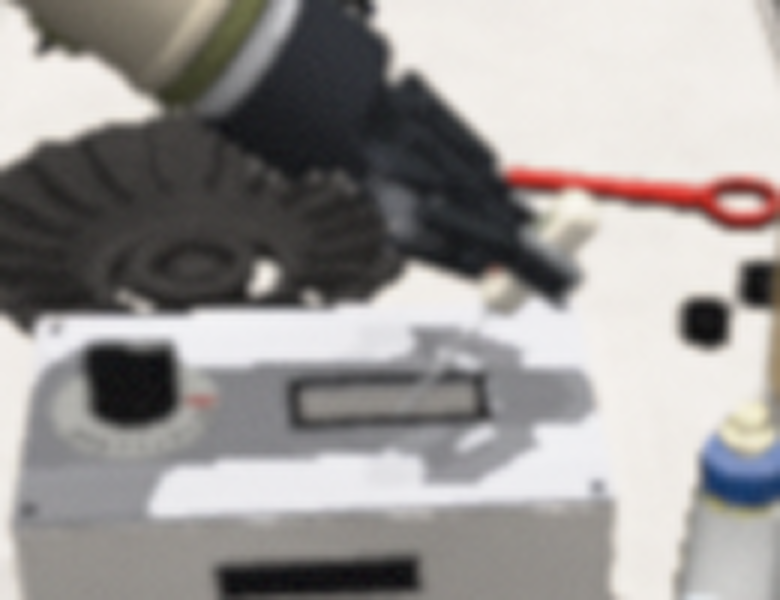

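View pics/t12.png

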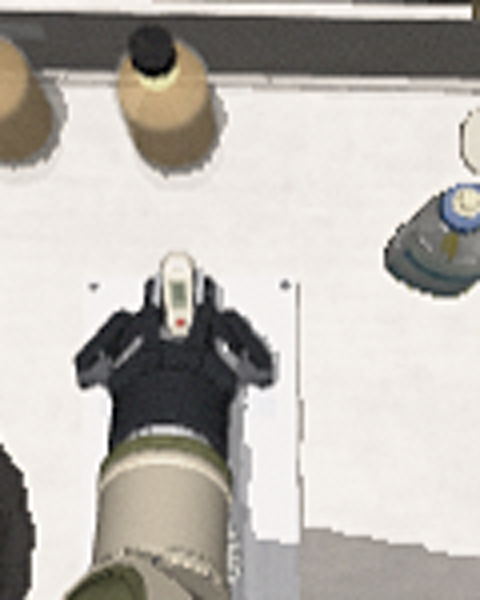

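```bash
python3 - <<'E'
from h import *
s=pickle.load(open("side12.pkl","rb")); from rig import r
f=lambda X:((w2px(s,X)-[220,130]+.5)*12-.5).round(1)
st=r.get_state();R0=Ro.from_quat(st['tool_rot']);p0=st['eef_pos']
L=44/np.sin(np.radians(50))
for d in (0,30,L,L+30,116): print(d,f(p0+R0.apply(TIP+[0,0,d])))
crop(s,220,130,275,180,12,"s12b.png")
E
```

```text
0 [198.8 600.1]
30 [278.1 516.9]
57.43792073062026 [352.5 438.9]
87.43792073062026 [436.  351.4]
116 [517.6 265.9]
```

View pics/s12b.png

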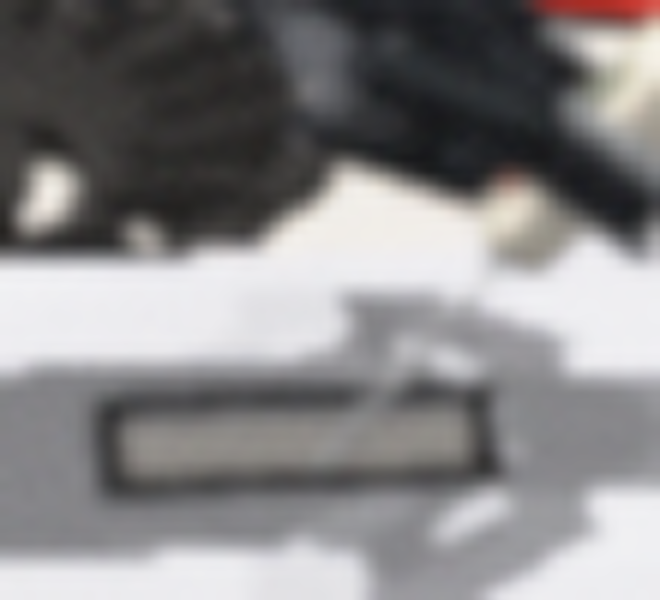

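Request:
send_rows(rows=[[[0,0,0,0,0,0],[0,0,0,0,0,0],[0,0,0,0,0,0],[0,0,0,0,0,0],[0,0,0,0,0,0],[0,0,0,0,0,0],[0,0,0,0,0,0],[0,0,0,0,0,0],[0,0,0,0,0,0],[0,0,0,0,0,0]]])

```text
time_s: 23.5
eef_pos: [617.5, -84.4, 191.9]
tool_rot: [-0.004, 0.342, 0.013, 0.94]
ft_force: [0.2, -1.0, 0.4]
opening: 20.7
```

```bash
python3 st.py | head -3; python3 -c "
from rig import r
print(abs(r.get_state()['qd']).max()); print(r.close_job())"
```

```text
23.5 [617.463 -84.442 191.927] [ 0.782  0.718 -1.024  2.462  2.55   0.834 -0.709] 20.69836025630313 [ 0.221 -1.048  0.389]
tilt 49.971279576604246 -z dir in slot [-0.643  0.001 -0.766]
tip slot est [-25.249   1.038 -43.805]
0.0015881845746482297
the job is handed in; nothing more can be done
None
```

I turned the dial back to zero, lifted the thermometer by its head and slanted it about 50° through the slot. I handed the job in at 23.5 s with the gripper still holding it still. No verdict is reported, so the results below are my own checks.

- **Dial:** after release, the top picture showed the pointer at the red tick, off by no more than about 3°. The last side picture showed it unchanged.
- **Probe:** I estimate the tip about 44 mm below the lid and 1 mm off the slot's centreline. The probe is seen going into the slot.
- **Contact and rest:** the wrist force was about 1 N, which is its normal noise level. I saw no sign of the thermometer touching the box, but the sensor cannot confirm the 0.05 N limit. The joints were at rest, and the fingers stood 20.7 mm apart on the head.
- **Bottles:** the arm stayed clear of both amber bottles, and they look unmoved in the pictures.

**Problems and mismatches:**
- **First slant:** the first move stopped at 34° and left the tip about 18 mm off to the side, still high above the lid. I corrected both before going in.
- **Last side picture:** the probe appeared 3–5 mm off my predicted line. A small tilt of the thermometer in the grip, about 3° as first measured after lifting, explains most of it. The two cameras also disagree by about 4 mm in y. The probe had about 12 mm of clearance to each side of the slot.

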